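# Line the stock jars up by size on the trolley tray

## Robot

A 7-joint arm with a two-finger parallel gripper is mounted at the origin on the work surface. World frame = base frame: x ahead of the robot, y to its left, z up, the work surface at z = 0. Lengths are in mm, angles in rad, forces in N, time in s.
With the tool pointing down it reaches from about 425 to 950 mm from the base axis. Payload 4.7 kg.
Tool frame: the origin (TCP) lies on the centre line of the jaws, within the pads' length; the fingertips stand 11 mm ahead of it and the grasp point (between the pads) lies 8 mm behind it; z points along the fingers, y is the line along which they close (so a half turn about z gives the same grasp; the last joint's range is limited). The gripper opens to 87 mm and grips with 3 to 60 N. Pads are 19 mm wide; open, the fingers measure 117 mm over their backs; the gripper's body (75 mm by 190 mm) begins 51 mm behind the grasp point.
Start: joints at [-1.139, 0.469, -0.049, 1.532, 0.024, 1.141, -0.082], TCP at [300.113, 604.632, 233.573] pointing down, gripper open.
Joint ranges: [-2.59, 2.59], [-0.33, 1.99], [-1.39, 1.29], [0.1, 2.45], [-1.04, 4.18], [0.21, 1.99], [-2.66, 2.66]. Speed limits (rad/s): [2.57, 2.57, 3.14, 3.14, 3.14, 3.14, 3.14].

## Interface

Orientations are given as a unit quaternion [w, x, y, z].
In Python, from station import readout, camera, r, cut_out, pinpoint gives the robot as it stands. The module is installed in compiled form; this text tells all that it offers.
- The arm moves only by the tool step_arm, never from a script. Its argument "increments" is a list of rows, each an object with "grip": the closure in counts, from 0 (fully open) to 255 (shut); "dp": the shift along the tool's x, y, z in mm, a list of three; "rotation": the turn, a rotation vector about the tool's x, y, z in rad, a list of three. A call has 1 to 5 rows; each row is the pose to reach, as a shift and turn from the pose commanded when the call began, along the tool's axes at that moment; what a row does not reach only later rows make up. A row lasts 1/8 s, in which the tool goes at most 62.5 mm and 10.7 degrees, less where a joint would pass 70% of its speed; a pose out of reach is approached as far as the arm can. A call with a gripper value outside its range is refused whole. The fingers move at their own pace and stop on an object; the grip force is fixed at half the most. Time passes only in rows, so rows that repeat a pose let the fingers close. It gives the time, the measured TCP pose, the force, the opening and the grip force at its end, in the units of the state.
- readout.state(): the state, without advancing time (a new reading comes with each control period).
- camera(name): name is "scene" or "top"; returns a dict with "frame" (420x560x3 uint8, red, green, blue), "fx", "fy", "cx", "cy" (pixels), "D" ([k1, k2, p1, p2, k3] as OpenCV has them; the pictures are not rectified), "rvec" (rotation vector, rad) and "tvec" (3), from world to camera coordinates, as OpenCV has them. Camera axes: x right, y down, z forward; pixel columns grow to the right and rows downward; lengths in mm; the calibration is good to about 2 mm. A picture is of the moment at which its call begins. There is no depth.
- r.hand_in(): hands the job in; it is judged then, once.
Trained networks look in the newest picture that a camera, given by its name, has taken for a name from the list of things; names that differ only in an ending like _2 or _b are one class to them, and where a whole thing is asked for, a point or a joint stands for the part that bears it (a point fixed in the world has none). Each returns a list of dicts, best first, with "confidence" (0 to 1); they miss things now and then, are a little off and sometimes report something else, mostly with a low value. They report only what shows in the picture. A call takes as long as a camera call. They do not tell look-alikes from the thing itself.
- cut_out(camera, name): "pixels" (420x560 bool, what is visible of it).
- pinpoint(camera, name): "xyz" ([x, y, z] in mm, in world coordinates, good to about 4 mm: a listed point, or the origin of a listed thing).
The state is a dict: "clock": time; "q": joint angles; "qvel": joint speeds; "joint_efforts": joint torques, N m; "tcp_pos": TCP position; "orientation": TCP orientation; "force": force on the tool from outside, world axes, zero at the start; "wrist_torque": the same for the moment, N m; "gripper_width": opening from 0.0 (shut) to 1.0 (fully open); "grip_force": force on a finger pad.
Only numpy, scipy, OpenCV 4.12 (cv2) and the standard library are available. Lean on these libraries where they do the work, as an engineer would, in place of code of your own. Each camera call takes 0.05 s, during which the arm holds its last target. There are 200 camera calls.

## Task

The smallest and the largest teal-lidded jar already stand at the two ends of the marked steel tray. Stand the other four jars upright in the middle of the four empty circles between them, one to a circle, so that the whole row grows step by step from the smallest jar to the largest. Set each jar down without dropping it or knocking any jar over, and leave the two end jars where they are.

Things in the scene. Friction and masses are not known exactly. Their poses are not given: they have to be found in the camera images.
- jar_40: round white screw jar, flat teal lid flush with its wall, 34 mm in diameter and 51 mm tall, loose, standing on the bench on the robot's side of the tray at the start; one of the four to be placed; origin at the centre of its underside, z up along its axis
- jar_70: round white screw jar, flat teal lid flush with its wall, 42 mm in diameter and 64 mm tall, loose, standing on the bench on the robot's side of the tray at the start; one of the four to be placed; origin at the centre of its underside, z up along its axis
- jar_110: round white screw jar, flat teal lid flush with its wall, 50 mm in diameter and 77 mm tall, loose, standing on the bench on the robot's side of the tray at the start; one of the four to be placed; origin at the centre of its underside, z up along its axis
- jar_160: round white screw jar, flat teal lid flush with its wall, 58 mm in diameter and 90 mm tall, loose, standing on the bench on the robot's side of the tray at the start; one of the four to be placed; origin at the centre of its underside, z up along its axis
- jar_20: the smallest jar: round white screw jar, flat teal lid flush with its wall, 26 mm in diameter and 38 mm tall, loose, already standing at one end of the tray, left or right; origin at the centre of its underside, z up along its axis
- jar_240: the largest jar: round white screw jar, flat teal lid flush with its wall, 66 mm in diameter and 103 mm tall, loose, already standing at the other end of the tray; origin at the centre of its underside, z up along its axis
- circle_1: empty white ring, 72 mm across, on the blue mat of a fixed steel tray (520 x 122 mm; floor 4 mm, rim 9 mm above the bench); the leftmost (largest y) of four alike, 82 mm apart in a row; origin: its centre, on the tray floor; z up, y along the row to the left, x across it, away from the robot. The end jars stand 82 mm beyond circle_1 and circle_4
- circle_2: empty white ring, 72 mm across, on the blue mat of a fixed steel tray (520 x 122 mm; floor 4 mm, rim 9 mm above the bench); the second from the left of four alike, 82 mm apart in a row; origin: its centre, on the tray floor; z up, y along the row to the left, x across it, away from the robot
- circle_3: empty white ring, 72 mm across, on the blue mat of a fixed steel tray (520 x 122 mm; floor 4 mm, rim 9 mm above the bench); the third from the left of four alike, 82 mm apart in a row; origin: its centre, on the tray floor; z up, y along the row to the left, x across it, away from the robot
- circle_4: empty white ring, 72 mm across, on the blue mat of a fixed steel tray (520 x 122 mm; floor 4 mm, rim 9 mm above the bench); the rightmost (smallest y) of four alike, 82 mm apart in a row; origin: its centre, on the tray floor; z up, y along the row to the left, x across it, away from the robot. The end jars stand 82 mm beyond circle_1 and circle_4
Mind the look-alikes: they are no part of the job. What is shaped like the jar_110 but blue or brown is not meant. What is shaped like the jar_160 but pink is not meant.

How it is judged (in metres and radians):
At the end, for the whole second after the job is handed in: the four jars stand upright (within 0.12 rad), released, at rest, each centred within 15 mm on a circle, sizes ascending from jar_20 to jar_240 (jar_40, jar_70, jar_110, jar_160); the two end jars upright, at rest, within 15 mm of their starting places (((horizontal distance between jar_20 and circle_1 below 0.12 m and distance between jar_40 and circle_1 below 0.015 m and distance between jar_70 and circle_2 below 0.015 m and distance between jar_110 and circle_3 below 0.015 m and distance between jar_160 and circle_4 below 0.015 m) or (horizontal distance between jar_240 and circle_1 below 0.12 m and distance between jar_160 and circle_1 below 0.015 m and distance between jar_110 and circle_2 below 0.015 m and distance between jar_70 and circle_3 below 0.015 m and distance between jar_40 and circle_4 below 0.015 m)) and angle between each of jar_40, jar_70, jar_110, jar_160, jar_20, jar_240's own z axis and vertical below 0.12 rad and linear speed of each of jar_40, jar_70, jar_110, jar_160, jar_20, jar_240 below 0.03 m/s and angular speed of each of jar_40, jar_70, jar_110, jar_160, jar_20, jar_240 below 0.3 rad/s and distance of each of jar_20, jar_240 from where it was at the start of the episode below 0.015 m); the robot touches nothing.
It fails at once if an end jar (jar_20 or jar_240) is pushed more than 15 mm from its place (distance of any of jar_20, jar_240 from where it was at the start of the episode above 0.015 m).
It fails at once if a jar is knocked over (leans more than 1 rad) (angle between any of jar_40, jar_70, jar_110, jar_160, jar_20, jar_240's own z axis and vertical above 1 rad).
It fails at once if a jar is dropped (falls faster than 0.6 m/s, about 20 mm of free fall, out of the fingers) ((linear speed of jar_40 above 0.6 m/s and contact force between the fingers and jar_40 below 0.05 N) or (linear speed of jar_70 above 0.6 m/s and contact force between the fingers and jar_70 below 0.05 N) or (linear speed of jar_110 above 0.6 m/s and contact force between the fingers and jar_110 below 0.05 N) or (linear speed of jar_160 above 0.6 m/s and contact force between the fingers and jar_160 below 0.05 N)).
It also fails if it takes over 112 s, if anything falls off the work surface, if the arm or the gripper's body presses on something with over 40 N, if the wrist force passes 120 N, or if a joint passes its speed limit or range.

## Working session

There is one attempt and no reset: what is moved stays moved. The work goes in short steps, Python scripts to look and compute and a tool call to move; the robot and the scene stay as the last step left them, time stands still between calls to the robot, and variables do not carry over. Pictures are saved under pics/ and viewed, at most 14 in all, crops included, and the job is handed in when it is done.

Besides the shell and the picture viewer there is one more tool, called after "Emit:" by a JSON object that holds its "fn" and its "kwargs", one argument or row to a line. step_arm: Moves the arm, as the interface text tells. Its arguments: {"type":"object","properties":{"increments":{"type":"array","items":{"type":"object","properties":{"grip":{"type":"number"},"dp":{"type":"array","items":{"type":"number"}},"rotation":{"type":"array","items":{"type":"number"}}}}}},"required":["increments"]}

```bash
mkdir -p pics; cat > h.py <<'E'
import numpy as np, cv2
from station import readout, camera, r, cut_out, pinpoint
def ray(c,uv,z):
    K=np.array([[c['fx'],0,c['cx']],[0,c['fy'],c['cy']],[0,0,1.]])
    p=cv2.undistortPoints(np.array([[uv]],float),K,np.array(c['D'],float))[0,0]
    R=cv2.Rodrigues(np.array(c['rvec'],float))[0]; t=np.array(c['tvec'],float).ravel()
    o=-R.T@t; d=R.T@np.array([p[0],p[1],1]); return o+d*(z-o[2])/d[2]
def proj(c,P):
    K=np.array([[c['fx'],0,c['cx']],[0,c['fy'],c['cy']],[0,0,1.]])
    return cv2.projectPoints(np.array([P],float),np.array(c['rvec'],float),np.array(c['tvec'],float),K,np.array(c['D'],float))[0][0,0]
def save(c,n): cv2.imwrite('pics/'+n,c['frame'][:,:,::-1])
E
python3 - <<'E'
from h import *
s=readout.state(); print(s['tcp_pos'],s['orientation'],s['clock'])
fs=[]
for cam in('top','scene'):
    c=camera(cam); fs.append(c)
    save(c,cam+'0.png')
    R=cv2.Rodrigues(np.array(c['rvec'],float))[0]; print(cam,'pos',-R.T@np.array(c['tvec']).ravel())
    for n in['jar_20','jar_40','jar_70','jar_110','jar_160','jar_240','circle_1','circle_2','circle_3','circle_4']:
        for d in pinpoint(cam,n)[:4]:
            print(cam,n,round(d['confidence'],2),np.round(d['xyz']),np.round(proj(c,d['xyz'])))
E
```

```text
[299.90289564 604.06067612 232.48150586] [-1.79399740e-04  2.28365294e-01  9.73575011e-01 -9.79390569e-04] 0.0
top pos [340.46434294 -20.68364394 934.50302338]
top jar_20 0.9 [ 268. -219.    3.] [379. 313.]
top jar_20 0.88 [ 488. -248.   -0.] [389. 213.]
top jar_20 0.79 [446. -49.  -3.] [301. 231.]
top jar_20 0.76 [662. 229.   1.] [184. 139.]
top jar_40 0.9 [ 268. -219.    3.] [379. 313.]
top jar_40 0.88 [ 488. -248.   -0.] [389. 213.]
top jar_40 0.79 [446. -49.  -3.] [301. 231.]
top jar_40 0.76 [662. 229.   1.] [184. 139.]
top jar_70 0.9 [ 268. -219.    3.] [379. 313.]
top jar_70 0.88 [ 488. -248.   -0.] [389. 213.]
top jar_70 0.79 [446. -49.  -3.] [301. 231.]
top jar_70 0.76 [662. 229.   1.] [184. 139.]
top jar_110 0.9 [ 268. -219.    3.] [379. 313.]
top jar_110 0.88 [ 488. -248.   -0.] [389. 213.]
top jar_110 0.79 [446. -49.  -3.] [301. 231.]
top jar_110 0.76 [662. 229.   1.] [184. 139.]
top jar_160 0.9 [ 268. -219.    3.] [379. 313.]
top jar_160 0.88 [ 488. -248.   -0.] [389. 213.]
top jar_160 0.79 [446. -49.  -3.] [301. 231.]
top jar_160 0.76 [662. 229.   1.] [184. 139.]
top jar
[... 2223 characters left out ...]
.] [303. 291.]
scene circle_1 0.82 [629. -97.   2.] [256. 296.]
scene circle_1 0.79 [656. 146.   2.] [396. 283.]
scene circle_2 0.92 [647.  62.   5.] [349. 286.]
scene circle_2 0.85 [638. -16.   3.] [303. 291.]
scene circle_2 0.82 [629. -97.   2.] [256. 296.]
scene circle_2 0.79 [656. 146.   2.] [396. 283.]
scene circle_3 0.92 [647.  62.   5.] [349. 286.]
scene circle_3 0.85 [638. -16.   3.] [303. 291.]
scene circle_3 0.82 [629. -97.   2.] [256. 296.]
scene circle_3 0.79 [656. 146.   2.] [396. 283.]
scene circle_4 0.92 [647.  62.   5.] [349. 286.]
scene circle_4 0.85 [638. -16.   3.] [303. 291.]
scene circle_4 0.82 [629. -97.   2.] [256. 296.]
scene circle_4 0.79 [656. 146.   2.] [396. 283.]
```

View pics/top0.png

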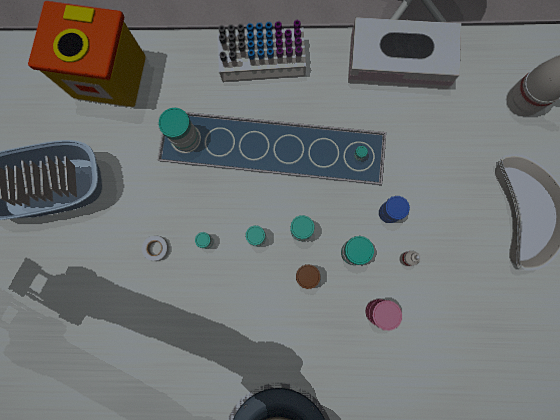

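View pics/scene0.png

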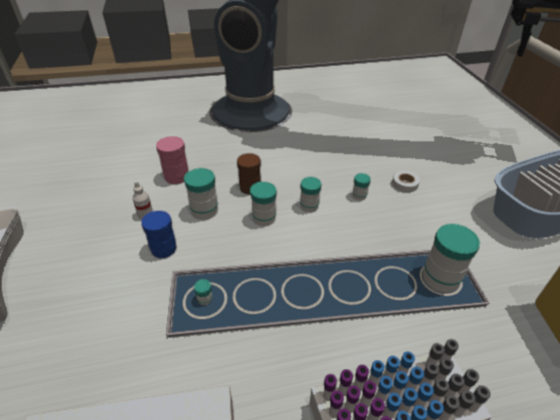

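The top view shows jar_240 at the left end of the tray (176,123) and jar_20 at the right (362,152), so circles 1 to 4 take jars 160, 110, 70, 40.

Teal candidates in the top view are (204,240), (256,236), (302,228) and (359,251), growing in size in that order: jar_40, 70, 110, 160. Blue (397,208), brown (308,276) and pink (387,314) are look-alikes because their colour is wrong. I'll confirm in a crop and measure.

```bash
cat > meas.py <<'E'
from h import *
from scipy.optimize import least_squares
J={40:(34,51),70:(42,64),110:(50,77),160:(58,90),20:(26,38),240:(66,103)}
def teal(f):
    hsv=cv2.cvtColor(f,cv2.COLOR_RGB2HSV)
    m=cv2.inRange(hsv,(72,90,40),(95,255,255))
    n,l,st,ce=cv2.connectedComponentsWithStats(m)
    return [(st[i,4],ce[i]) for i in range(1,n) if st[i,4]>25]
def hull(c,x,y,z0,d,h,hl):
    a=np.linspace(0,2*np.pi,48,endpoint=False)
    P=[[x+d/2*np.cos(t),y+d/2*np.sin(t),z0+z] for z in(h,h-hl) for t in a]
    K=np.array([[c['fx'],0,c['cx']],[0,c['fy'],c['cy']],[0,0,1.]])
    u=cv2.projectPoints(np.array(P),np.array(c['rvec'],float),np.array(c['tvec'],float),K,np.array(c['D'],float))[0].astype(np.float32)
    m=cv2.moments(cv2.convexHull(u)); return np.array([m['m10']/m['m00'],m['m01']/m['m00'],np.sqrt(m['m00'])])
def jars(cs,guess,z0):
    out={}
    T=[teal(c['frame']) for c in cs]
    for k,g in guess.items():
        d,h=J[k]; ob=[]
        for c,t in zip(cs,T):
            e=hull(c,*g,z0[k],d,h,h*.25)
            b=min(t,key=lambda q:np.hypot(*(q[1]-e[:2]))); ob.append([*b[1],np.sqrt(b[0])])
        f=lambda p:np.concatenate([hull(c,p[0],p[1],z0[k],d,h,p[2])-o for c,o in zip(cs,ob)])
        s=least_squares(f,[*g,h*.25],x_scale=[1,1,1]); out[k]=s.x; print(k,np.round(s.x,1),'res',np.round(s.fun,1))
    return out
E
cat > m1.py <<'E'
from meas import *
cs=[camera('top'),camera('scene')]
c=cs[0]
g={k:ray(c,uv,z)[:2] for k,uv,z in[(40,(204,240),51),(70,(256,236),64),(110,(302,228),77),(160,(359,251),90),(20,(362,152),42),(240,(176,123),107)]}
jars(cs,g,{40:0,70:0,110:0,160:0,20:4,240:4})
for cam,c in zip(('top','scene'),cs):
    for d in cut_out(cam,'circle_1')[:6]:
        m=d['pixels'].astype(np.uint8)
        h=cv2.convexHull(cv2.findNonZero(m)); e=cv2.fitEllipse(h); mo=cv2.moments(h)
        print(cam,round(d['confidence'],2),np.round(ray(c,e[0],4),1),np.round(ray(c,(mo['m10']/mo['m00'],mo['m01']/mo['m00']),4),1),np.round(e[1],1))
f=c['frame'] ; cv2.imwrite('pics/crop.png',cv2.resize(cs[0]['frame'][180:340,150:430,::-1],(784,448),interpolation=cv2.INTER_CUBIC))
E
python3 m1.py
```

```text
40 [419.7 167.1  12.8] res [0.1 0.2 0.8 0.  0.2 1.3]
70 [429.   49.5  16. ] res [ 0.9  0.3  0.5 -1.1  0.9  1.9]
110 [444.7 -48.2  18.4] res [-0.3  0.8  0.4  0.3  1.   1.6]
160 [ 395.3 -163.8   22.4] res [-0.3  1.4  0.5  0.2  1.   2.9]
20 [ 620.7 -181.3    9.5] res [-0.2  0.6  0.1 -0.1  0.5 -0.6]
240 [664.6 228.8  25.8] res [-0.6  1.1  1.8  0.6  1.8  3.8]
top 0.8 [638.3 -19.1   4. ] [638.3 -18.9   4. ] [28.1 29.8]
top 0.75 [ 630.4 -100.3    4. ] [ 630.2 -100.5    4. ] [29.6 30.5]
top 0.66 [647.9  62.8   4. ] [647.7  63.    4. ] [30.1 30.5]
top 0.57 [657.1 143.1   4. ] [657.2 143.4   4. ] [29.3 30.1]
scene 0.88 [639.2 -17.9   4. ] [639.3 -17.9   4. ] [35.6 41.9]
scene 0.85 [648.2  63.5   4. ] [648.4  63.5   4. ] [33.7 43.3]
scene 0.76 [630.4 -99.3   4. ] [630.5 -99.4   4. ] [35.9 43.3]
scene 0.75 [657.3 144.9   4. ] [657.3 144.8   4. ] [30.4 42.7]
```

View pics/crop.png

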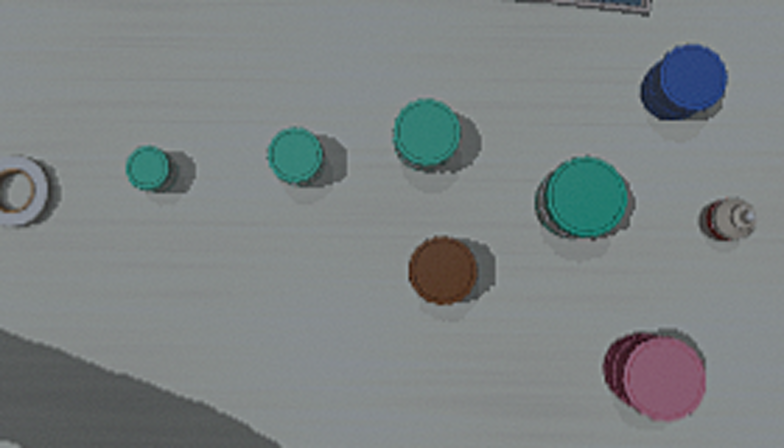

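The crop confirms it: teal lids at (148,168), (296,155), (427,132) and (586,197) are jar_40, 70, 110 and 160, while brown, blue and pink are look-alikes. The row direction and the 82 mm pitch agree. I'll swing in first.

Emit:
{"fn": "step_arm", "kwargs": {
  "increments": [
    {"grip": 0,"dp": [-60,-30,0],"rotation": [0,0,0.18]},
    {"grip": 0,"dp": [-115,-65,0],"rotation": [0,0,0.36]},
    {"grip": 0,"dp": [-170,-95,0],"rotation": [0,0,0.54]},
    {"grip": 0,"dp": [-225,-125,0],"rotation": [0,0,0.72]},
    {"grip": 0,"dp": [-280,-155,0],"rotation": [0,0,0.9]}
  ]
}}

```text
clock: 1.92
tcp_pos: [478.6, 346.0, 234.0]
orientation: [-0.0, 0.631, 0.776, 0.001]
force: [1.1, 0.5, 0.1]
gripper_width: 1.0
grip_force: 0.0
```

```bash
cat > go.py <<'E'
import sys, numpy as np
from scipy.spatial.transform import Rotation as Ro
from h import readout
P={'j160':(395.3,-163.8),'j110':(444.7,-48.2),'j70':(429,49.5),'j40':(419.7,167.1),'c1':(657.2,144),'c2':(648,63.1),'c3':(638.8,-18.5),'c4':(630.4,-99.8)}
d=np.array([.1093,.994,0]);n=np.array([.994,-.1093,0])
s=readout.state();q=s['orientation'];R=Ro.from_quat([*q[1:],q[0]])
T=Ro.from_matrix(np.c_[d,n,[0,0,-1]])
print('t',s['clock'],'tcp',np.round(s['tcp_pos'],1),'w',round(s['gripper_width']*87,1),'F',np.round(s['force'],1),'q',np.round(s['q'],2))
print('rot',np.round((R.inv()*T).as_rotvec(),3))
for a in sys.argv[1:]:
    k,z=a.split(':'); print(a,'dp',np.round(R.inv().apply(np.array([*P[k],float(z)])-s['tcp_pos']),1))
E
python3 go.py j160:160 j160:52
```

```text
t 1.925 tcp [478.6 346.  234. ] w 87.0 F [1.1 0.5 0.1] q [-0.87  0.33  0.22  1.75 -0.08  1.07 -0.42]
rot [ 0.001 -0.001  0.314]
j160:160 dp [-482.3 -185.    73.5]
j160:52 dp [-482.4 -185.1  181.5]
```

Emit:
{"fn": "step_arm", "kwargs": {
  "increments": [
    {"grip": 0,"dp": [-60,-12,0],"rotation": [0,0,0.08]},
    {"grip": 0,"dp": [-120,-24,10],"rotation": [0,0,0.16]},
    {"grip": 0,"dp": [-180,-36,20],"rotation": [0,0,0.24]},
    {"grip": 0,"dp": [-240,-48,30],"rotation": [0,0,0.314]},
    {"grip": 0,"dp": [-294,-61,40],"rotation": [0,0,0.314]}
  ]
}}

```text
clock: 2.55
tcp_pos: [479.2, 45.2, 193.7]
orientation: [0.0, 0.743, 0.669, 0.001]
force: [1.4, -0.4, 0.3]
gripper_width: 0.997
grip_force: 0.0
```

```bash
python3 go.py j160:160 j160:52
```

```text
t 2.55 tcp [479.2  45.2 193.7] w 86.8 F [ 1.4 -0.4  0.3] q [-0.54  0.2   0.41  2.05 -0.1   0.91 -0.18]
rot [ 0.001 -0.001  0.005]
j160:160 dp [-216.6  -61.6   33.5]
j160:52 dp [-216.7  -61.8  141.5]
```

Emit:
{"fn": "step_arm", "kwargs": {
  "increments": [
    {"grip": 0,"dp": [-60,-10,10],"rotation": [0,0,0.005]},
    {"grip": 0,"dp": [-120,-25,20],"rotation": [0,0,0.005]},
    {"grip": 0,"dp": [-175,-45,33],"rotation": [0,0,0.005]},
    {"grip": 0,"dp": [-217,-62,33],"rotation": [0,0,0.005]},
    {"grip": 0,"dp": [-217,-62,33],"rotation": [0,0,0.005]}
  ]
}}

```text
clock: 3.18
tcp_pos: [393.3, -164.9, 160.7]
orientation: [0.0, 0.747, 0.665, 0.0]
force: [1.0, 0.6, 0.0]
gripper_width: 0.999
grip_force: 0.0
```

```bash
python3 go.py j160:52
```

```text
t 3.175 tcp [ 393.3 -164.9  160.7] w 86.9 F [1.  0.6 0. ] q [-0.2   0.16  0.56  2.2  -0.12  0.81  0.32]
rot [ 0.     0.    -0.007]
j160:52 dp [  1.3   1.8 108.7]
```

Emit:
{"fn": "step_arm", "kwargs": {
  "increments": [
    {"grip": 0,"dp": [1,2,35],"rotation": [0,0,0]},
    {"grip": 0,"dp": [1,2,70],"rotation": [0,0,0]},
    {"grip": 0,"dp": [1,2,95],"rotation": [0,0,0]},
    {"grip": 0,"dp": [1,2,108],"rotation": [0,0,0]},
    {"grip": 0,"dp": [1,2,108],"rotation": [0,0,0]}
  ]
}}

```text
clock: 3.8
tcp_pos: [397.3, -160.8, 52.2]
orientation: [-0.0, 0.744, 0.668, -0.0]
force: [-0.0, -0.7, -0.2]
gripper_width: 0.997
grip_force: 0.0
```

Emit:
{"fn": "step_arm", "kwargs": {
  "increments": [
    {"grip": 255,"dp": [0,0,0],"rotation": [0,0,0]},
    {"grip": 255,"dp": [0,0,0],"rotation": [0,0,0]},
    {"grip": 255,"dp": [0,0,0],"rotation": [0,0,0]},
    {"grip": 255,"dp": [0,0,0],"rotation": [0,0,0]},
    {"grip": 255,"dp": [0,0,0],"rotation": [0,0,0]}
  ]
}}

```text
clock: 4.42
tcp_pos: [397.3, -161.3, 52.8]
orientation: [0.0, 0.745, 0.668, 0.0]
force: [0.1, 0.5, 5.8]
gripper_width: 0.661
grip_force: 30.0
```

Emit:
{"fn": "step_arm", "kwargs": {
  "increments": [
    {"grip": 255,"dp": [0,0,-20],"rotation": [0,0,0]},
    {"grip": 255,"dp": [0,0,-50],"rotation": [0,0,0]},
    {"grip": 255,"dp": [0,0,-85],"rotation": [0,0,0]},
    {"grip": 255,"dp": [0,0,-120],"rotation": [0,0,0]},
    {"grip": 255,"dp": [0,0,-120],"rotation": [0,0,0]}
  ]
}}

```text
clock: 5.05
tcp_pos: [398.6, -161.6, 174.3]
orientation: [0.002, 0.744, 0.668, 0.002]
force: [-0.3, 0.6, -2.6]
gripper_width: 0.654
grip_force: 30.0
```

```bash
python3 go.py c1:172 c1:58; python3 go.py c1:172 |head -1
```

```text
t 5.05 tcp [ 398.6 -161.6  174.3] w 56.9 F [-0.3  0.6 -2.6] q [-0.24  0.14  0.58  2.18 -0.11  0.84  0.3 ]
rot [ 0.005 -0.     0.001]
c1:172 dp [331.9 223.9   3.6]
c1:58 dp [331.8 223.3 117.6]
t 5.05 tcp [ 398.6 -161.6  174.3] w 56.9 F [-0.3  0.6 -2.6] q [-0.24  0.14  0.58  2.18 -0.11  0.84  0.3 ]
```

Emit:
{"fn": "step_arm", "kwargs": {
  "increments": [
    {"grip": 255,"dp": [20,13,0],"rotation": [0,0,0]},
    {"grip": 255,"dp": [55,37,0],"rotation": [0,0,0]},
    {"grip": 255,"dp": [95,64,0],"rotation": [0,0,0]},
    {"grip": 255,"dp": [140,94,0],"rotation": [0,0,0]},
    {"grip": 255,"dp": [185,125,0],"rotation": [0,0,0]}
  ]
}}

```text
clock: 5.68
tcp_pos: [541.3, 10.3, 170.6]
orientation: [-0.001, 0.745, 0.667, -0.001]
force: [0.6, -0.2, -1.5]
gripper_width: 0.661
grip_force: 30.0
```

Emit:
{"fn": "step_arm", "kwargs": {
  "increments": [
    {"grip": 255,"dp": [45,30,0],"rotation": [0,0,0]},
    {"grip": 255,"dp": [90,60,0],"rotation": [0,0,0]},
    {"grip": 255,"dp": [125,85,0],"rotation": [0,0,0]},
    {"grip": 255,"dp": [147,99,0],"rotation": [0,0,0]},
    {"grip": 255,"dp": [147,99,0],"rotation": [0,0,0]}
  ]
}}

```text
clock: 6.3
tcp_pos: [655.4, 146.7, 169.5]
orientation: [-0.001, 0.743, 0.669, -0.001]
force: [0.2, -0.1, -1.3]
gripper_width: 0.666
grip_force: 30.0
```

```bash
cat > held.py <<'E'
import sys
from meas import *
k=int(sys.argv[1]);off=float(sys.argv[2])  # off: jar base below tcp
s=readout.state();p=s['tcp_pos'];cs=[camera('top'),camera('scene')]
if len(sys.argv)>3: save(cs[1],sys.argv[3])
jars(cs[1:],{k:p[:2]},{k:p[2]-off}); jars(cs,{k:p[:2]},{k:p[2]-off})
E
python3 go.py c1:58; python3 held.py 160 52 s1.png
```

```text
t 6.3 tcp [655.4 146.7 169.5] w 57.9 F [ 0.2 -0.1 -1.3] q [-0.57  0.54  0.41  1.63 -0.25  1.03 -0.18]
rot [-0.004  0.001  0.004]
c1:58 dp [ -2.5   2.5 111.5]
160 [660.5 105.1  22.5] res [-11.1   6.4  18.8]
160 [656.4 124.    4.9] res [ 4.2  2.4 19.3  1.3 -2.  12.5]
```

View pics/s1.png

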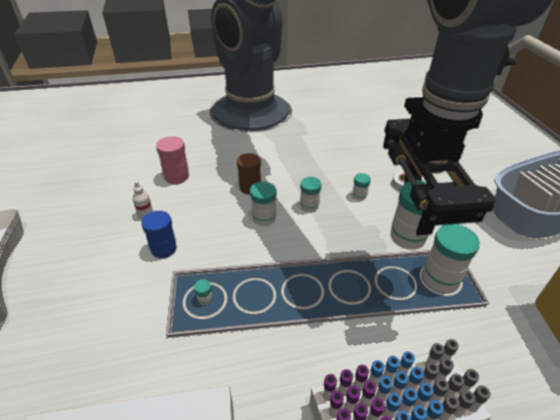

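Emit:
{"fn": "step_arm", "kwargs": {
  "increments": [
    {"grip": 255,"dp": [-1,2,30],"rotation": [0,0,0]},
    {"grip": 255,"dp": [-1,2,60],"rotation": [0,0,0]},
    {"grip": 255,"dp": [-1,2,90],"rotation": [0,0,0]},
    {"grip": 255,"dp": [-1,2,106],"rotation": [0,0,0]},
    {"grip": 255,"dp": [-1,2,108],"rotation": [0,0,0]}
  ]
}}

```text
clock: 7.02
tcp_pos: [656.8, 142.1, 63.6]
orientation: [-0.0, 0.745, 0.667, -0.001]
force: [-0.5, -1.3, -1.2]
gripper_width: 0.659
grip_force: 30.0
```

```bash
python3 go.py c1:57; python3 held.py 160 52
```

```text
t 7.025 tcp [656.8 142.1  63.6] w 57.3 F [-0.5 -1.3 -1.2] q [-0.53  0.66  0.37  1.7  -0.3   0.84 -0.14]
rot [-0.002  0.001 -0.001]
c1:57 dp [2.  0.2 6.6]
160 [656.8 142.1  22.5] res [ 2.6 12.4 25.8]
160 [656.8 142.1  22.5] res [-7.   3.3 18.9  2.6 12.4 25.8]
```

Emit:
{"fn": "step_arm", "kwargs": {
  "increments": [
    {"grip": 255,"dp": [1,0,2],"rotation": [0,0,0]},
    {"grip": 255,"dp": [2,0,4],"rotation": [0,0,0]},
    {"grip": 255,"dp": [2,0,5],"rotation": [0,0,0]},
    {"grip": 255,"dp": [2,0,6],"rotation": [0,0,0]},
    {"grip": 255,"dp": [2,0,6],"rotation": [0,0,0]}
  ]
}}

```text
clock: 7.75
tcp_pos: [657.9, 145.1, 58.5]
orientation: [-0.0, 0.745, 0.668, -0.0]
force: [0.3, 0.1, -1.4]
gripper_width: 0.662
grip_force: 30.0
```

Emit:
{"fn": "step_arm", "kwargs": {
  "increments": [
    {"grip": 255,"dp": [0,0,0.5],"rotation": [0,0,0]},
    {"grip": 255,"dp": [0,0,1],"rotation": [0,0,0]},
    {"grip": 255,"dp": [0,0,1.5],"rotation": [0,0,0]},
    {"grip": 255,"dp": [0,0,2],"rotation": [0,0,0]},
    {"grip": 255,"dp": [0,0,2],"rotation": [0,0,0]}
  ]
}}

```text
clock: 8.38
tcp_pos: [658.0, 145.2, 57.0]
orientation: [-0.0, 0.745, 0.668, 0.0]
force: [-1.1, 0.1, 3.2]
gripper_width: 0.661
grip_force: 30.0
```

Contact. I'll release and retreat.

Emit:
{"fn": "step_arm", "kwargs": {
  "increments": [
    {"grip": 0,"dp": [0,0,0],"rotation": [0,0,0]},
    {"grip": 0,"dp": [0,0,0],"rotation": [0,0,0]},
    {"grip": 0,"dp": [0,0,0],"rotation": [0,0,0]},
    {"grip": 0,"dp": [0,0,0],"rotation": [0,0,0]},
    {"grip": 0,"dp": [0,0,-10],"rotation": [0,0,0]}
  ]
}}

```text
clock: 9.0
tcp_pos: [657.3, 145.1, 66.1]
orientation: [-0.0, 0.745, 0.668, -0.001]
force: [-0.2, 0.2, 0.2]
gripper_width: 0.995
grip_force: 0.0
```

Emit:
{"fn": "step_arm", "kwargs": {
  "increments": [
    {"grip": 0,"dp": [0,0,-40],"rotation": [0,0,0]},
    {"grip": 0,"dp": [0,0,-80],"rotation": [0,0,0]},
    {"grip": 0,"dp": [0,0,-115],"rotation": [0,0,0]},
    {"grip": 0,"dp": [-40,-40,-115],"rotation": [0,0,0]},
    {"grip": 0,"dp": [-80,-80,-115],"rotation": [0,0,0]}
  ]
}}

```text
clock: 9.62
tcp_pos: [569.3, 73.5, 182.7]
orientation: [0.001, 0.744, 0.668, 0.001]
force: [0.9, -0.6, 0.0]
gripper_width: 1.003
grip_force: 0.0
```

```bash
python3 go.py j110:150 j110:42
```

```text
t 9.625 tcp [569.3  73.5 182.7] w 87.3 F [ 0.9 -0.6  0. ] q [-0.55  0.37  0.45  1.86 -0.2   0.95 -0.12]
rot [ 0.002 -0.     0.001]
j110:150 dp [-134.5 -110.8   32.4]
j110:42 dp [-134.5 -111.   140.4]
```

Emit:
{"fn": "step_arm", "kwargs": {
  "increments": [
    {"grip": 0,"dp": [-40,-33,10],"rotation": [0,0,0]},
    {"grip": 0,"dp": [-85,-70,25],"rotation": [0,0,0]},
    {"grip": 0,"dp": [-120,-98,32],"rotation": [0,0,0]},
    {"grip": 0,"dp": [-134,-111,32],"rotation": [0,0,0]},
    {"grip": 0,"dp": [-134,-111,32],"rotation": [0,0,0]}
  ]
}}

```text
clock: 10.25
tcp_pos: [445.2, -47.0, 150.4]
orientation: [0.0, 0.745, 0.667, 0.001]
force: [0.7, 0.4, 0.3]
gripper_width: 0.995
grip_force: 0.0
```

```bash
python3 go.py j110:42
cat > chk.py <<'E'
import sys
from meas import *
from go import P
cs=[camera('top'),camera('scene')]
if len(sys.argv)>1: save(cs[0],'t'+sys.argv[1]); save(cs[1],'s'+sys.argv[1])
jars(cs,{160:P['c1'],240:(665,228),20:(621,-181),40:P['j40'],70:P['j70']},{160:4,240:4,20:4,40:0,70:0})
E
sed -i 's/^for a in sys.argv\[1:\]/for a in [v for v in sys.argv[1:] if ":" in v]/' go.py; python3 chk.py
```

```text
t 10.25 tcp [445.2 -47.  150.4] w 86.6 F [0.7 0.4 0.3] q [-0.42  0.21  0.5   2.17 -0.14  0.79  0.06]
rot [ 0.002 -0.001 -0.001]
j110:42 dp [ -1.3  -0.6 108.4]
t 10.25 tcp [445.2 -47.  150.4] w 86.6 F [0.7 0.4 0.3] q [-0.42  0.21  0.5   2.17 -0.14  0.79  0.06]
rot [ 0.002 -0.001 -0.001]
160 [657.2 144.   22.5] res [-0.1  1.4  1.1 -0.4  0.9  2.5]
240 [665.  227.8  25.8] res [-0.2  0.9  1.7  0.2  2.1  3.8]
20 [ 620.7 -181.2    9.5] res [-0.2  0.4 -0.1 -0.   0.5 -0.7]
40 [419.7 167.2  12.8] res [0.  0.1 0.7 0.1 0.2 1.3]
70 [429.4  49.6  16. ] res [ 0.9  0.1  0.6 -1.   1.   1.9]
```

The fit's finite-difference step is too small for float32, so the solver hardly moved from its guess. I'll fix that before grasping.

```bash
sed -i 's/x_scale=\[1,1,1\]/x_scale=[1,1,1],diff_step=2e-3/' meas.py; sed -i 's/70:P\[.j70.\]}/70:P["j70"],110:P["j110"]}/; s/70:0})/70:0,110:0})/' chk.py; python3 chk.py 2.png
```

```text
t 10.35 tcp [446.8 -45.7 150.3] w 86.9 F [ 0.3  0.  -0.5] q [-0.43  0.21  0.5   2.16 -0.14  0.79  0.06]
rot [ 0.003 -0.001  0.002]
160 [659.2 142.7  12.3] res [ 0.1 -0.2  0.2  0.1 -0.2  0.1]
240 [665.3 225.4  12.1] res [ 0.2 -0.3  0.4  0.1 -0.4  0.2]
20 [ 620.5 -181.3   10.3] res [-0.2  0.5 -0.1 -0.1  0.5 -0.6]
40 [420.4 166.5   8. ] res [ 0.1 -0.2  0.5  0.1 -0.4  0.2]
70 [430.   51.8   8.5] res [ 0.3 -0.2  0.9  0.2 -0.4  0.2]
110 [423.9   1.   38.8] res [24.   2.7  5.  22.6 -5.   4.6]
```

View pics/t2.png

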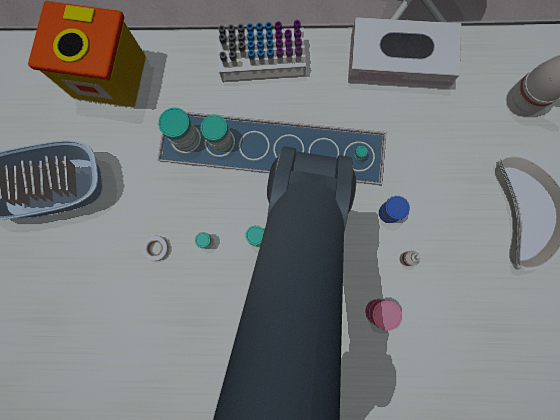

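The top view shows jar_160 upright in circle 1 at (215,130), about 2 mm off centre, and the end jars are unmoved. I'll refit jar_110 from the first, unoccluded pictures.

```bash
python3 - <<'E'
from meas import *
cs=[camera('top'),camera('scene')]
for c,n in zip(cs,('top0','scene0')): c['frame']=cv2.imread(f'pics/{n}.png')[:,:,::-1].copy()
jars(cs,{110:(444.7,-48.2),160:(395.3,-163.8)},{110:0,160:0})
E
python3 go.py j110:42
```

```text
110 [445.9 -48.8  11.1] res [ 0.1  0.   0.2  0.1  0.  -0. ]
160 [ 398.3 -163.8   11.2] res [ 0.  -0.2  0.  -0.  -0.3  0.2]
t 10.55 tcp [445.9 -45.9 149.6] w 87.1 F [-0.3  0.9  0.1] q [-0.43  0.22  0.5   2.16 -0.14  0.79  0.06]
rot [0.001 0.    0.002]
j110:42 dp [ -2.4  -1.1 107.6]
```

Emit:
{"fn": "step_arm", "kwargs": {
  "increments": [
    {"grip": 0,"dp": [-2,0,35],"rotation": [0,0,0]},
    {"grip": 0,"dp": [-2,0,70],"rotation": [0,0,0]},
    {"grip": 0,"dp": [-2,0,95],"rotation": [0,0,0]},
    {"grip": 0,"dp": [-2,0,108],"rotation": [0,0,0]},
    {"grip": 0,"dp": [-2,0,108],"rotation": [0,0,0]}
  ]
}}

```text
clock: 11.18
tcp_pos: [444.6, -48.6, 41.0]
orientation: [-0.0, 0.744, 0.668, -0.001]
force: [0.9, 0.4, -0.4]
gripper_width: 0.998
grip_force: 0.0
```

Emit:
{"fn": "step_arm", "kwargs": {
  "increments": [
    {"grip": 255,"dp": [0,0,0],"rotation": [0,0,0]},
    {"grip": 255,"dp": [0,0,0],"rotation": [0,0,0]},
    {"grip": 255,"dp": [0,0,0],"rotation": [0,0,0]},
    {"grip": 255,"dp": [0,0,0],"rotation": [0,0,0]},
    {"grip": 255,"dp": [0,0,0],"rotation": [0,0,0]}
  ]
}}

```text
clock: 11.8
tcp_pos: [444.8, -48.7, 41.7]
orientation: [0.0, 0.745, 0.668, 0.0]
force: [-0.2, -0.0, 2.2]
gripper_width: 0.567
grip_force: 30.0
```

Emit:
{"fn": "step_arm", "kwargs": {
  "increments": [
    {"grip": 255,"dp": [0,0,-20],"rotation": [0,0,0]},
    {"grip": 255,"dp": [0,0,-50],"rotation": [0,0,0]},
    {"grip": 255,"dp": [0,0,-85],"rotation": [0,0,0]},
    {"grip": 255,"dp": [0,0,-115],"rotation": [0,0,0]},
    {"grip": 255,"dp": [10,18,-120],"rotation": [0,0,0]}
  ]
}}

```text
clock: 12.42
tcp_pos: [463.8, -41.3, 163.3]
orientation: [0.0, 0.745, 0.667, 0.002]
force: [1.1, 0.4, -1.9]
gripper_width: 0.569
grip_force: 30.0
```

```bash
sed -i "s/'j110':(444.7,-48.2),'j70':(429,49.5),'j40':(419.7,167.1)/'j110':(445.9,-48.8),'j70':(430,51.8),'j40':(420.4,166.5)/" go.py;  python3 go.py c2:162
```

```text
t 12.425 tcp [463.8 -41.3 163.3] w 49.5 F [ 1.1  0.4 -1.9] q [-0.45  0.22  0.52  2.12 -0.15  0.83  0.05]
rot [ 0.003 -0.002 -0.001]
c2:162 dp [124.  171.6   2. ]
```

Emit:
{"fn": "step_arm", "kwargs": {
  "increments": [
    {"grip": 255,"dp": [30,41,0],"rotation": [0,0,0]},
    {"grip": 255,"dp": [65,90,0],"rotation": [0,0,0]},
    {"grip": 255,"dp": [97,135,0],"rotation": [0,0,0]},
    {"grip": 255,"dp": [118,163,0],"rotation": [0,0,0]},
    {"grip": 255,"dp": [124,171,0],"rotation": [0,0,0]}
  ]
}}

```text
clock: 13.05
tcp_pos: [648.0, 65.6, 160.5]
orientation: [-0.0, 0.744, 0.668, -0.0]
force: [-1.2, -0.3, -1.3]
gripper_width: 0.57
grip_force: 30.0
```

```bash
python3 go.py c2:46;python3 -c "
from h import *
camera('top')";python3 go.py c2:46
```

```text
t 13.05 tcp [648.   65.6 160.5] w 49.6 F [-1.2 -0.3 -1.3] q [-0.49  0.52  0.46  1.69 -0.27  0.99 -0.04]
rot [-0.001  0.     0.003]
c2:46 dp [ -2.5   0.4 114.5]
t 13.1 tcp [648.   65.2 160.6] w 49.8 F [ 0.1  0.7 -0.9] q [-0.49  0.52  0.46  1.69 -0.27  0.99 -0.04]
rot [-0.     0.     0.002]
c2:46 dp [ -2.1   0.3 114.6]
```

Emit:
{"fn": "step_arm", "kwargs": {
  "increments": [
    {"grip": 255,"dp": [-2,0,30],"rotation": [0,0,0]},
    {"grip": 255,"dp": [-2,0,60],"rotation": [0,0,0]},
    {"grip": 255,"dp": [-2,0,90],"rotation": [0,0,0]},
    {"grip": 255,"dp": [-2,0,106],"rotation": [0,0,0]},
    {"grip": 255,"dp": [-2,0,109],"rotation": [0,0,0]}
  ]
}}

```text
clock: 13.72
tcp_pos: [645.8, 61.2, 51.9]
orientation: [-0.001, 0.745, 0.667, -0.001]
force: [0.2, 0.4, -0.7]
gripper_width: 0.567
grip_force: 30.0
```

Emit:
{"fn": "step_arm", "kwargs": {
  "increments": [
    {"grip": 255,"dp": [0,0,1],"rotation": [0,0,0]},
    {"grip": 255,"dp": [0,0,2],"rotation": [0,0,0]},
    {"grip": 255,"dp": [0,0,3],"rotation": [0,0,0]},
    {"grip": 255,"dp": [0,0,4],"rotation": [0,0,0]},
    {"grip": 255,"dp": [0,0,4],"rotation": [0,0,0]}
  ]
}}

```text
clock: 14.35
tcp_pos: [646.9, 62.0, 48.5]
orientation: [-0.0, 0.745, 0.668, 0.0]
force: [0.2, -0.1, -1.4]
gripper_width: 0.566
grip_force: 30.0
```

Emit:
{"fn": "step_arm", "kwargs": {
  "increments": [
    {"grip": 255,"dp": [1,1,0.5],"rotation": [0,0,0]},
    {"grip": 255,"dp": [1,1,1],"rotation": [0,0,0]},
    {"grip": 255,"dp": [1,1,1.5],"rotation": [0,0,0]},
    {"grip": 255,"dp": [1,1,2],"rotation": [0,0,0]},
    {"grip": 255,"dp": [1,1,2.5],"rotation": [0,0,0]}
  ]
}}

```text
clock: 14.98
tcp_pos: [648.0, 62.8, 46.0]
orientation: [-0.0, 0.745, 0.668, 0.0]
force: [0.5, 0.7, -0.8]
gripper_width: 0.569
grip_force: 30.0
```

Emit:
{"fn": "step_arm", "kwargs": {
  "increments": [
    {"grip": 255,"dp": [0,0,0.5],"rotation": [0,0,0]},
    {"grip": 255,"dp": [0,0,1],"rotation": [0,0,0]},
    {"grip": 255,"dp": [0,0,1],"rotation": [0,0,0]}
  ]
}}

```text
clock: 15.35
tcp_pos: [648.0, 62.8, 45.8]
orientation: [-0.0, 0.745, 0.668, 0.0]
force: [-2.2, -0.4, 5.7]
gripper_width: 0.572
grip_force: 30.0
```

Emit:
{"fn": "step_arm", "kwargs": {
  "increments": [
    {"grip": 0,"dp": [0,0,0],"rotation": [0,0,0]},
    {"grip": 0,"dp": [0,0,0],"rotation": [0,0,0]},
    {"grip": 0,"dp": [0,0,0],"rotation": [0,0,0]},
    {"grip": 0,"dp": [0,0,0],"rotation": [0,0,0]},
    {"grip": 0,"dp": [0,0,-10],"rotation": [0,0,0]}
  ]
}}

```text
clock: 15.98
tcp_pos: [647.3, 62.7, 54.5]
orientation: [-0.001, 0.745, 0.668, -0.001]
force: [0.7, -0.1, -0.7]
gripper_width: 0.979
grip_force: 0.0
```

Emit:
{"fn": "step_arm", "kwargs": {
  "increments": [
    {"grip": 0,"dp": [0,0,-40],"rotation": [0,0,0]},
    {"grip": 0,"dp": [0,0,-80],"rotation": [0,0,0]},
    {"grip": 0,"dp": [0,0,-110],"rotation": [0,0,0]},
    {"grip": 0,"dp": [-10,-40,-110],"rotation": [0,0,0]},
    {"grip": 0,"dp": [-20,-90,-110],"rotation": [0,0,0]}
  ]
}}

```text
clock: 16.6
tcp_pos: [556.3, 52.3, 166.1]
orientation: [0.001, 0.745, 0.667, 0.001]
force: [-0.3, -0.2, -0.0]
gripper_width: 0.999
grip_force: 0.0
```

```bash
python3 go.py j70:140
```

```text
t 16.6 tcp [556.3  52.3 166.1] w 87.0 F [-0.3 -0.2 -0. ] q [-0.55  0.37  0.48  1.91 -0.22  0.91 -0.07]
rot [ 0.003 -0.     0.   ]
j70:140 dp [ -14.3 -125.6   25.8]
```

Emit:
{"fn": "step_arm", "kwargs": {
  "increments": [
    {"grip": 0,"dp": [-5,-40,10],"rotation": [0,0,0]},
    {"grip": 0,"dp": [-10,-80,20],"rotation": [0,0,0]},
    {"grip": 0,"dp": [-14,-112,26],"rotation": [0,0,0]},
    {"grip": 0,"dp": [-14,-125,26],"rotation": [0,0,0]},
    {"grip": 0,"dp": [-14,-125,26],"rotation": [0,0,0]}
  ]
}}

```text
clock: 17.23
tcp_pos: [431.2, 52.7, 139.8]
orientation: [0.0, 0.744, 0.668, 0.001]
force: [0.6, -1.0, -0.6]
gripper_width: 1.004
grip_force: 0.0
```

```bash
python3 -c "
from h import *
camera('top')";python3 go.py j70:34
```

```text
t 17.275 tcp [432.2  52.7 139.9] w 87.0 F [-0.2  0.1  0.1] q [-0.65  0.21  0.49  2.2  -0.14  0.76 -0.17]
rot [ 0.003 -0.001  0.001]
j70:34 dp [ -1.3  -2.4 105.9]
```

Emit:
{"fn": "step_arm", "kwargs": {
  "increments": [
    {"grip": 0,"dp": [-1,-2,35],"rotation": [0,0,0]},
    {"grip": 0,"dp": [-1,-2,70],"rotation": [0,0,0]},
    {"grip": 0,"dp": [-1,-2,95],"rotation": [0,0,0]},
    {"grip": 0,"dp": [-1,-2,106],"rotation": [0,0,0]},
    {"grip": 0,"dp": [-1,-2,106],"rotation": [0,0,0]}
  ]
}}

```text
clock: 17.9
tcp_pos: [429.3, 51.4, 32.8]
orientation: [0.0, 0.745, 0.667, -0.0]
force: [-0.4, 0.5, -0.5]
gripper_width: 1.002
grip_force: 0.0
```

Emit:
{"fn": "step_arm", "kwargs": {
  "increments": [
    {"grip": 255,"dp": [0,0,0],"rotation": [0,0,0]},
    {"grip": 255,"dp": [0,0,0],"rotation": [0,0,0]},
    {"grip": 255,"dp": [0,0,0],"rotation": [0,0,0]},
    {"grip": 255,"dp": [0,0,0],"rotation": [0,0,0]},
    {"grip": 255,"dp": [0,0,0],"rotation": [0,0,0]}
  ]
}}

```text
clock: 18.52
tcp_pos: [428.5, 51.7, 33.1]
orientation: [-0.0, 0.745, 0.668, 0.0]
force: [-0.7, 0.1, -0.8]
gripper_width: 0.518
grip_force: 0.0
```

Emit:
{"fn": "step_arm", "kwargs": {
  "increments": [
    {"grip": 255,"dp": [0,0,0],"rotation": [0,0,0]},
    {"grip": 255,"dp": [0,0,0],"rotation": [0,0,0]},
    {"grip": 255,"dp": [0,0,0],"rotation": [0,0,0]}
  ]
}}

```text
clock: 18.9
tcp_pos: [428.5, 51.6, 33.1]
orientation: [-0.0, 0.745, 0.668, 0.0]
force: [0.5, -0.3, 2.3]
gripper_width: 0.474
grip_force: 30.0
```

Emit:
{"fn": "step_arm", "kwargs": {
  "increments": [
    {"grip": 255,"dp": [0,0,-20],"rotation": [0,0,0]},
    {"grip": 255,"dp": [0,0,-50],"rotation": [0,0,0]},
    {"grip": 255,"dp": [0,0,-85],"rotation": [0,0,0]},
    {"grip": 255,"dp": [0,0,-115],"rotation": [0,0,0]},
    {"grip": 255,"dp": [-5,20,-120],"rotation": [0,0,0]}
  ]
}}

```text
clock: 19.52
tcp_pos: [448.0, 45.1, 154.7]
orientation: [-0.0, 0.744, 0.668, 0.002]
force: [1.4, -0.4, -1.0]
gripper_width: 0.473
grip_force: 30.0
```

```bash
python3 go.py c3:154
```

```text
t 19.525 tcp [448.   45.1 154.7] w 41.2 F [ 1.4 -0.4 -1. ] q [-0.65  0.21  0.53  2.16 -0.15  0.8  -0.14]
rot [ 0.002 -0.003  0.002]
c3:154 dp [-42.9 196.5   1. ]
```

Emit:
{"fn": "step_arm", "kwargs": {
  "increments": [
    {"grip": 255,"dp": [-10,45,0],"rotation": [0,0,0]},
    {"grip": 255,"dp": [-22,98,0],"rotation": [0,0,0]},
    {"grip": 255,"dp": [-33,150,0],"rotation": [0,0,0]},
    {"grip": 255,"dp": [-41,187,0],"rotation": [0,0,0]},
    {"grip": 255,"dp": [-43,196,0],"rotation": [0,0,0]}
  ]
}}

```text
clock: 20.15
tcp_pos: [639.3, -21.0, 152.2]
orientation: [0.0, 0.745, 0.667, -0.001]
force: [0.1, -0.4, -0.6]
gripper_width: 0.475
grip_force: 30.0
```

```bash
python3 -c "
from h import *
camera('top')";python3 go.py c3:37
```

```text
t 20.2 tcp [639.1 -20.8 152.2] w 41.3 F [ 2.1  1.  -0.5] q [-0.4   0.53  0.51  1.73 -0.3   0.97  0.12]
rot [-0.     0.001 -0.001]
c3:37 dp [  2.3  -0.6 115.2]
```

Emit:
{"fn": "step_arm", "kwargs": {
  "increments": [
    {"grip": 255,"dp": [2,0,30],"rotation": [0,0,0]},
    {"grip": 255,"dp": [2,0,62],"rotation": [0,0,0]},
    {"grip": 255,"dp": [2,0,92],"rotation": [0,0,0]},
    {"grip": 255,"dp": [2,0,108],"rotation": [0,0,0]},
    {"grip": 255,"dp": [2,0,111],"rotation": [0,0,0]}
  ]
}}

```text
clock: 20.82
tcp_pos: [637.1, -17.2, 41.3]
orientation: [-0.001, 0.744, 0.668, -0.001]
force: [-0.2, -0.5, 0.4]
gripper_width: 0.476
grip_force: 30.0
```

Emit:
{"fn": "step_arm", "kwargs": {
  "increments": [
    {"grip": 255,"dp": [0,0,1],"rotation": [0,0,0]},
    {"grip": 255,"dp": [0,0,2],"rotation": [0,0,0]},
    {"grip": 255,"dp": [0,0,3],"rotation": [0,0,0]},
    {"grip": 255,"dp": [0,0,3],"rotation": [0,0,0]}
  ]
}}

```text
clock: 21.32
tcp_pos: [638.3, -17.6, 39.3]
orientation: [0.0, 0.745, 0.668, 0.0]
force: [0.2, 0.5, 0.5]
gripper_width: 0.474
grip_force: 30.0
```

Emit:
{"fn": "step_arm", "kwargs": {
  "increments": [
    {"grip": 255,"dp": [-1,0,0.5],"rotation": [0,0,0]},
    {"grip": 255,"dp": [-1,0,1],"rotation": [0,0,0]},
    {"grip": 255,"dp": [-1,0,1.5],"rotation": [0,0,0]},
    {"grip": 255,"dp": [-1,0,2],"rotation": [0,0,0]},
    {"grip": 255,"dp": [-1,0,2.5],"rotation": [0,0,0]}
  ]
}}

```text
clock: 21.95
tcp_pos: [638.1, -18.6, 37.1]
orientation: [-0.0, 0.745, 0.668, 0.0]
force: [-2.7, 0.3, 6.9]
gripper_width: 0.479
grip_force: 30.0
```

Emit:
{"fn": "step_arm", "kwargs": {
  "increments": [
    {"grip": 0,"dp": [0,0,0],"rotation": [0,0,0]},
    {"grip": 0,"dp": [0,0,0],"rotation": [0,0,0]},
    {"grip": 0,"dp": [0,0,0],"rotation": [0,0,0]},
    {"grip": 0,"dp": [0,0,0],"rotation": [0,0,0]},
    {"grip": 0,"dp": [0,0,-10],"rotation": [0,0,0]}
  ]
}}

```text
clock: 22.58
tcp_pos: [637.4, -18.6, 46.1]
orientation: [-0.001, 0.745, 0.668, -0.001]
force: [1.2, 0.2, -0.4]
gripper_width: 0.947
grip_force: 0.0
```

Emit:
{"fn": "step_arm", "kwargs": {
  "increments": [
    {"grip": 0,"dp": [0,0,-40],"rotation": [0,0,0]},
    {"grip": 0,"dp": [0,0,-80],"rotation": [0,0,0]},
    {"grip": 0,"dp": [0,0,-110],"rotation": [0,0,0]},
    {"grip": 0,"dp": [40,-40,-110],"rotation": [0,0,0]},
    {"grip": 0,"dp": [80,-80,-110],"rotation": [0,0,0]}
  ]
}}

```text
clock: 23.2
tcp_pos: [567.0, 70.1, 157.7]
orientation: [0.0, 0.745, 0.667, 0.001]
force: [0.2, 1.3, -0.2]
gripper_width: 1.002
grip_force: 0.0
```

```bash
python3 go.py j40:130
```

```text
t 23.2 tcp [567.   70.1 157.7] w 87.1 F [ 0.2  1.3 -0.2] q [-0.6   0.41  0.53  1.89 -0.26  0.91 -0.06]
rot [ 0.002 -0.001 -0.001]
j40:130 dp [  79.5 -156.4   27.5]
```

Emit:
{"fn": "step_arm", "kwargs": {
  "increments": [
    {"grip": 0,"dp": [25,-48,8],"rotation": [0,0,0]},
    {"grip": 0,"dp": [50,-98,18],"rotation": [0,0,0]},
    {"grip": 0,"dp": [71,-139,27],"rotation": [0,0,0]},
    {"grip": 0,"dp": [79,-156,27],"rotation": [0,0,0]},
    {"grip": 0,"dp": [79,-156,27],"rotation": [0,0,0]}
  ]
}}

```text
clock: 23.82
tcp_pos: [420.0, 165.9, 130.1]
orientation: [-0.0, 0.744, 0.669, 0.0]
force: [0.4, 0.6, 0.8]
gripper_width: 1.001
grip_force: 0.0
```

```bash
python3 -c "
from h import *
camera('top')";python3 go.py j40:25
```

```text
t 23.875 tcp [421.3 165.3 130.2] w 87.0 F [ 0.3 -0.9  0.5] q [-0.9   0.26  0.51  2.17 -0.18  0.75 -0.38]
rot [ 0.001 -0.001  0.001]
j40:25 dp [  0.9  -1.2 105.2]
```

Emit:
{"fn": "step_arm", "kwargs": {
  "increments": [
    {"grip": 0,"dp": [1,-1,35],"rotation": [0,0,0]},
    {"grip": 0,"dp": [1,-1,70],"rotation": [0,0,0]},
    {"grip": 0,"dp": [1,-1,95],"rotation": [0,0,0]},
    {"grip": 0,"dp": [1,-1,105],"rotation": [0,0,0]},
    {"grip": 0,"dp": [1,-1,105],"rotation": [0,0,0]}
  ]
}}

```text
clock: 24.5
tcp_pos: [420.7, 165.5, 24.5]
orientation: [0.0, 0.745, 0.667, -0.0]
force: [0.1, -0.9, -0.1]
gripper_width: 0.998
grip_force: 0.0
```

Emit:
{"fn": "step_arm", "kwargs": {
  "increments": [
    {"grip": 255,"dp": [0,0,0],"rotation": [0,0,0]},
    {"grip": 255,"dp": [0,0,0],"rotation": [0,0,0]},
    {"grip": 255,"dp": [0,0,0],"rotation": [0,0,0]},
    {"grip": 255,"dp": [0,0,0],"rotation": [0,0,0]},
    {"grip": 255,"dp": [0,0,0],"rotation": [0,0,0]}
  ]
}}

```text
clock: 25.12
tcp_pos: [419.9, 166.3, 24.6]
orientation: [-0.0, 0.745, 0.668, 0.0]
force: [1.0, -0.1, 0.3]
gripper_width: 0.52
grip_force: 0.0
```

Emit:
{"fn": "step_arm", "kwargs": {
  "increments": [
    {"grip": 255,"dp": [0,0,0],"rotation": [0,0,0]},
    {"grip": 255,"dp": [0,0,0],"rotation": [0,0,0]},
    {"grip": 255,"dp": [0,0,0],"rotation": [0,0,0]},
    {"grip": 255,"dp": [0,0,0],"rotation": [0,0,0]}
  ]
}}

```text
clock: 25.62
tcp_pos: [419.8, 166.2, 24.5]
orientation: [-0.0, 0.745, 0.668, -0.0]
force: [-0.4, 0.4, 0.6]
gripper_width: 0.385
grip_force: 30.0
```

Emit:
{"fn": "step_arm", "kwargs": {
  "increments": [
    {"grip": 255,"dp": [0,0,-20],"rotation": [0,0,0]},
    {"grip": 255,"dp": [0,0,-50],"rotation": [0,0,0]},
    {"grip": 255,"dp": [0,0,-85],"rotation": [0,0,0]},
    {"grip": 255,"dp": [0,0,-115],"rotation": [0,0,0]},
    {"grip": 255,"dp": [-15,20,-120],"rotation": [0,0,0]}
  ]
}}

```text
clock: 26.25
tcp_pos: [438.4, 150.7, 146.3]
orientation: [-0.0, 0.743, 0.669, 0.002]
force: [0.1, 0.3, -1.1]
gripper_width: 0.383
grip_force: 30.0
```

Emit:
{"fn": "step_arm", "kwargs": {
  "increments": [
    {"grip": 255,"dp": [-40,40,0],"rotation": [0,0,0]},
    {"grip": 255,"dp": [-80,80,0],"rotation": [0,0,0]},
    {"grip": 255,"dp": [-115,110,0],"rotation": [0,0,0]},
    {"grip": 255,"dp": [-145,135,0],"rotation": [0,0,0]},
    {"grip": 255,"dp": [-175,160,0],"rotation": [0,0,0]}
  ]
}}

```text
clock: 26.88
tcp_pos: [578.5, -43.5, 144.1]
orientation: [-0.0, 0.745, 0.667, -0.0]
force: [-0.2, 0.8, -0.3]
gripper_width: 0.38
grip_force: 30.0
```

```bash
python3 go.py c4:144
```

```text
t 26.875 tcp [578.5 -43.5 144.1] w 33.0 F [-0.2  0.8 -0.3] q [-0.43  0.45  0.57  1.88 -0.31  0.9   0.18]
rot [-0.001 -0.     0.   ]
c4:144 dp [-50.3  57.7   0.1]
```

Emit:
{"fn": "step_arm", "kwargs": {
  "increments": [
    {"grip": 255,"dp": [-25,29,0],"rotation": [0,0,0]},
    {"grip": 255,"dp": [-43,50,0],"rotation": [0,0,0]},
    {"grip": 255,"dp": [-50,57,0],"rotation": [0,0,0]},
    {"grip": 255,"dp": [-50,57,0],"rotation": [0,0,0]}
  ]
}}

```text
clock: 27.38
tcp_pos: [628.9, -98.2, 144.1]
orientation: [-0.0, 0.745, 0.667, -0.0]
force: [-0.0, 0.4, -0.5]
gripper_width: 0.383
grip_force: 30.0
```

```bash
python3 -c "
from h import *
camera('top')";python3 go.py c4:28.5
```

```text
t 27.425 tcp [628.6 -97.3 144.1] w 33.4 F [-0.3  0.  -0.5] q [-0.31  0.54  0.56  1.75 -0.34  0.96  0.28]
rot [-0.001 -0.001  0.001]
c4:28.5 dp [ -2.4   2.2 115.6]
```

Emit:
{"fn": "step_arm", "kwargs": {
  "increments": [
    {"grip": 255,"dp": [-2,2,30],"rotation": [0,0,0]},
    {"grip": 255,"dp": [-2,2,62],"rotation": [0,0,0]},
    {"grip": 255,"dp": [-2,2,92],"rotation": [0,0,0]},
    {"grip": 255,"dp": [-2,2,108],"rotation": [0,0,0]},
    {"grip": 255,"dp": [-2,2,111],"rotation": [0,0,0]}
  ]
}}

```text
clock: 28.05
tcp_pos: [630.4, -99.4, 32.9]
orientation: [-0.001, 0.744, 0.668, -0.0]
force: [1.2, -0.1, -0.6]
gripper_width: 0.383
grip_force: 30.0
```

Emit:
{"fn": "step_arm", "kwargs": {
  "increments": [
    {"grip": 255,"dp": [0,0,1],"rotation": [0,0,0]},
    {"grip": 255,"dp": [0,0,2],"rotation": [0,0,0]},
    {"grip": 255,"dp": [0,0,3],"rotation": [0,0,0]},
    {"grip": 255,"dp": [0,0,3],"rotation": [0,0,0]}
  ]
}}

```text
clock: 28.55
tcp_pos: [631.3, -100.4, 30.8]
orientation: [0.0, 0.745, 0.668, 0.0]
force: [-0.6, -0.4, -0.4]
gripper_width: 0.384
grip_force: 30.0
```

Emit:
{"fn": "step_arm", "kwargs": {
  "increments": [
    {"grip": 255,"dp": [0,-1,0.5],"rotation": [0,0,0]},
    {"grip": 255,"dp": [0,-1,1],"rotation": [0,0,0]},
    {"grip": 255,"dp": [0,-1,1.5],"rotation": [0,0,0]},
    {"grip": 255,"dp": [0,-1,2],"rotation": [0,0,0]},
    {"grip": 255,"dp": [0,-1,2.5],"rotation": [0,0,0]}
  ]
}}

```text
clock: 29.18
tcp_pos: [630.1, -100.3, 28.6]
orientation: [-0.0, 0.745, 0.668, 0.0]
force: [-2.4, 1.1, 6.1]
gripper_width: 0.379
grip_force: 30.0
```

Emit:
{"fn": "step_arm", "kwargs": {
  "increments": [
    {"grip": 0,"dp": [0,0,0],"rotation": [0,0,0]},
    {"grip": 0,"dp": [0,0,0],"rotation": [0,0,0]},
    {"grip": 0,"dp": [0,0,0],"rotation": [0,0,0]},
    {"grip": 0,"dp": [0,0,0],"rotation": [0,0,0]},
    {"grip": 0,"dp": [0,0,-10],"rotation": [0,0,0]}
  ]
}}

```text
clock: 29.8
tcp_pos: [629.5, -100.1, 37.6]
orientation: [-0.001, 0.745, 0.668, -0.001]
force: [-0.1, -0.5, 0.3]
gripper_width: 0.869
grip_force: 0.0
```

Emit:
{"fn": "step_arm", "kwargs": {
  "increments": [
    {"grip": 0,"dp": [0,0,-40],"rotation": [0,0,0]},
    {"grip": 0,"dp": [0,0,-90],"rotation": [0,0,0]},
    {"grip": 0,"dp": [0,0,-140],"rotation": [0,0,0]},
    {"grip": 0,"dp": [-40,-40,-160],"rotation": [0,0,0]},
    {"grip": 0,"dp": [-90,-80,-160],"rotation": [0,0,0]}
  ]
}}

```text
clock: 30.42
tcp_pos: [542.5, -180.7, 200.8]
orientation: [0.002, 0.744, 0.669, 0.002]
force: [0.1, -0.4, -0.5]
gripper_width: 0.999
grip_force: 0.0
```

Emit:
{"fn": "step_arm", "kwargs": {
  "increments": [
    {"grip": 0,"dp": [-50,-20,0],"rotation": [0,0,0]},
    {"grip": 0,"dp": [-100,-30,0],"rotation": [0,0,0]},
    {"grip": 0,"dp": [-140,-40,0],"rotation": [0,0,0]},
    {"grip": 0,"dp": [-140,-40,0],"rotation": [0,0,0]},
    {"grip": 0,"dp": [-140,-40,0],"rotation": [0,0,0]}
  ]
}}

```text
clock: 31.05
tcp_pos: [487.2, -314.2, 198.3]
orientation: [-0.0, 0.744, 0.668, 0.0]
force: [1.1, 1.0, -0.9]
gripper_width: 1.0
grip_force: 0.0
```

```bash
cat > fin.py <<'E'
from meas import *
cs=[camera('top'),camera('scene')]
save(cs[0],'tf.png'); save(cs[1],'sf.png')
jars(cs,{240:(665,226),160:(657.2,144),110:(648,63.1),70:(638.8,-18.5),40:(630.4,-99.8),20:(621,-181)},{k:4 for k in J})
E
python3 fin.py
```

```text
240 [665.2 225.4  12.2] res [ 0.1 -0.3  0.3  0.  -0.3  0.2]
160 [659.  142.8  12.5] res [ 0.1 -0.2  0.1  0.  -0.2  0.2]
110 [649.7  63.5  11.4] res [ 0.  -0.1 -0.   0.  -0.1  0.1]
70 [639.4 -18.4  11.1] res [-0.  0. -0. -0.  0. -0.]
40 [630.6 -99.4  10.8] res [-0.1  0.4  0.  -0.   0.4 -0.5]
20 [ 620.6 -181.3    9.5] res [-0.3  0.5  0.  -0.1  0.5 -0.6]
```

View pics/sf.png

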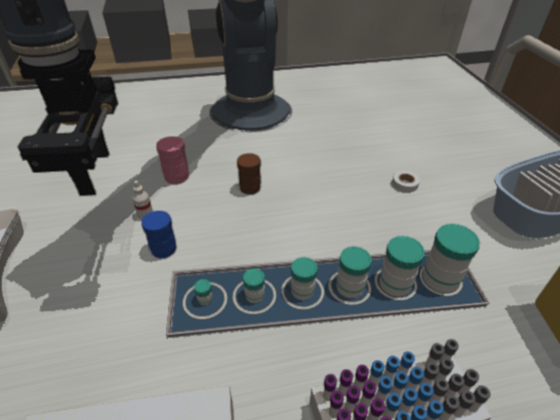

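The scene view shows all six jars upright in their rings, growing from jar_20 (203,290) to jar_240 (452,258), each within about 2 mm of centre, with the arm clear.

```bash
python3 -c "
from h import *
print(r.hand_in())"
```

```text
the job is handed in; nothing more can be done
None
```

I handed the job in at about 31 s. All four jars stand upright on their circles in ascending order, each measured within about 2 mm of centre; the end jars have not moved, and `hand_in()` returned no verdict.

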